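# Lock the bayonet lid of the aquarium pre-filter

### The arm

A 7-joint arm with a two-finger parallel gripper is mounted at the origin on the work surface. World frame = base frame: x ahead of the robot, y to its left, z up, the work surface at z = 0. Lengths are in m, angles in rad, forces in N, time in s.
With the tool pointing down it reaches from about 0.425 to 0.825 m from the base axis. Payload 3.6 kg.
Tool frame: the origin (TCP) lies at the very end of the fingers, on their centre line; the grasp point (between the pads) lies 19 mm behind it; z points along the fingers, y is the line along which they close (so a half turn about z gives the same grasp; the last joint's range is limited). The gripper opens to 93 mm and grips with 3 to 60 N. Pads are 15 mm wide; open, the fingers measure 128 mm over their backs; the gripper's body (75 mm by 188 mm) begins 65 mm behind the grasp point.
Start: joints at [-1.306, 0.615, -0.013, 1.423, 0.008, 1.103, -0.04], TCP at [0.187, 0.623, 0.219] pointing down, gripper open.
Joint ranges: [-3.12, 3.12], [-0.3, 2.06], [-1.34, 1.32], [0.26, 2.42], [-1.36, 4.5], [0.01, 1.98], [-2.84, 2.84]. Speed limits (rad/s): [2.79, 2.79, 3.14, 3.14, 3.14, 3.14, 3.14].

### API

Orientations are given as a unit quaternion [x, y, z, w].
In Python, from bench import manip gives the robot as it stands. Calls block until the motion is done:
- manip.reach(position, orientation): joint-space move of the TCP to a pose.
- manip.movel(position, frame=None, velocity=0.15, guard=None): straight line of the TCP; frame=None keeps the orientation; velocity is the mean speed in m/s. With guard (N) it stops when the force on the tool has changed by that much, and returns True; else False.
- manip.move_j(angles): joint-space move.
- manip.gripper_to(opening, newtons=None): finger opening in m; newtons is the grip in N (None keeps the last); returns when the fingers have stopped.
- manip.dwell(seconds).
- manip.solve_ik(position, orientation): joint angles nearest the present ones, or None.
- manip.snapshot(name): name is "side" or "top" or "wrist"; returns a dict with "pixels" (400x640x3 uint8, red, green, blue), "fovy" (degrees; the focal length in pixels is half the picture's height over the tangent of half this angle, whatever the lens; pixels are square), "cx", "cy" (the principal point, pixels), "world_to_cam" (4x4, takes a point from world to camera coordinates). Camera axes: x right, y down, z forward; pixel columns grow to the right and rows downward; lengths in m; the calibration is good to about 2 mm. A picture is of the moment at which its call begins. There is no depth.
A pose or a line that the arm cannot do raises manip.MotionError and nothing moves.
- manip.hand_in(): hands the job in; it is judged then, once.
Trained networks look in the newest picture that a camera, given by its name, has taken for a name from the list of things; names that differ only in an ending like _2 or _b are one class to them, and where a whole thing is asked for, a point or a joint stands for the part that bears it (a point fixed in the world has none). Each returns a list of dicts, best first, with "p" (0 to 1); they miss things now and then, are a little off and sometimes report something else, mostly with a low value. They report only what shows in the picture. A call takes as long as a camera call.
- manip.boxes_of(camera, target): "centre" ([column, row] in pixels, amid what is visible of it).
- manip.masks_of(camera, target): "pixels" (400x640 bool, what is visible of it) and "centre" ([column, row] in pixels, amid what is visible of it).
Readings, each from a call of its own:
- manip.get_clock(): time.
- manip.get_joint_positions(): joint angles.
- manip.get_joint_velocities(): joint speeds.
- manip.get_joint_efforts(): joint torques, N m.
- manip.get_tcp_pos(): TCP position.
- manip.get_tool_rot(): TCP orientation.
- manip.get_ft_force(): force on the tool from outside, world axes, zero at the start.
- manip.get_ft_torque(): the same for the moment, N m.
- manip.get_gripper_width(): finger opening in m.
- manip.get_grasp_force(): force on a finger pad.
Only numpy, scipy, OpenCV 4.12 (cv2) and the standard library are available. Lean on these libraries where they do the work, as an engineer would, in place of code of your own. Each camera call takes 0.05 s, during which the arm holds its last target. There are 200 camera calls.

### The job

The lid of the free-standing pre-filter has only been laid on its collar: turn it clockwise by its two orange wings until its ears drop into the gaps of the collar, then press it down against its spring and give it a quarter turn clockwise until the wings point at the hose nozzles and it springs up locked, and let go. Do not force it with your weight, do not let the filter swing round, slide or tip (its nozzles must stay where they are for the hoses), and leave everything else on the shelf alone.

Things in the scene. Friction and masses are not known exactly. Their poses are not given: they have to be found in the camera images.
- filter: grey canister pre-filter, 140 mm across, 0.7 to 1.1 kg, standing free on four rubber feet. Origin: centre of its underside; z up; x along the line of its two hose nozzles. Its open top is a black bayonet collar: bore 102 mm across, flange 139 mm across and 8 mm thick, flange top 150 mm above the origin. Looks the same after half a turn
- gap_a (a point): middle of one of the two open gaps in the flange, at flange top height, 59 mm from the axis on the filter's +y side (the other gap is on the -y side). Each is 30 mm wide; the lid's ears drop through them. Under the flange a channel leads clockwise, seen from above, from each gap; counter-clockwise it is closed
- notch_a (a point): white dot on the flange top over one lock notch, 59 mm from the axis on the filter's +x side (the other on the -x side), above the nozzle and 90 degrees clockwise of a gap. The notch is a recess 3.5 mm deep in the underside of the flange, 30 mm wide, with a stop just beyond it; pushing on against the stop swings the filter
- lid: white round lid, 99 mm across, 0.18 kg, loose in the collar's bore with 1.5 mm play. Origin: centre of its underside; z up; x along the line of its two orange ears and wings. Height of its origin above the filter's: 138 mm at the start, 128 mm once dropped into the gaps, 124 mm or less to pass under the flange, 120.5 mm fully down, 127.5 mm locked
- lid_top (a point): middle of the lid's flat white top face, 30 mm above the lid's origin. In the gaps the lid rests on a sprung plate; pressing it down takes about 2.5 N to start, 7 N to free the ears under the flange (4 mm down), 11 N to the bottom (7.5 mm). Held 5 to 7 mm down it turns easily to the stop; let go there it springs up into the notches
- wing_a (a point): top middle of one of two orange wings (radial ribs) on the lid's top face, on its +x and -x sides: each reaches from 20 to 48 mm from the axis, 14 mm thick, 20 mm high. Push both sideways with two fingertips standing on the white face at 25 to 46 mm from the axis; the 40 mm between the wings is flat
- ear_a (a point): upper side of the lid's orange ear on its +x side, near its tip; a like ear is on the -x side. Ears are 26 mm wide, 6 mm thick, reach 63 mm from the axis. At the start they lie on the flange, 0.4 to 1.0 rad counter-clockwise of the gaps; over the gaps the lid falls by its weight and the ears catch there: turned on without pressing, the whole filter swings round
- nozzle_a (a point): tip of the black hose nozzle with orange nut on the filter's +x side, 98 mm from its axis, 96 mm up
- nozzle_b (a point): tip of the like nozzle on the filter's -x side
- turntable: white plastic turntable, 250 mm across, top face 20 mm above its origin, turns freely; stands to the left of the filter with four things on it. Origin: centre of its underside
- food_tub: yellow flip-top food tub, 71 mm across, 105 mm high, on the turntable; origin: centre of its underside
- scoop: green plastic scoop, 90 mm long, on the turntable; origin: underside of its bowl
- pleco_tube: grey ceramic pleco tube, 105 mm long along its x, 53 mm high, on the turntable; origin: centre of its underside
- glass_dish: clear glass dish, 80 mm across, 30 mm high, on the turntable; origin: centre of its underside
- tweezers: steel tweezers, 166 mm long along their x, 6 mm high, lying flat on the shelf, nearer the robot than the filter and to the right; origin: about their middle, underside
- conditioner: white bottle with blue cap, 48 mm across, 125 mm high, right of the filter; origin: centre of its underside
- algae_magnet: black and blue algae magnet, 70 x 40 x 36 mm, right of the filter; origin: centre of its underside

How it is judged:
By the outcome, as a careful person would: the job done as asked, in the order asked, and still so for the second after the job is handed in, with the robot touching nothing.
It also fails if it takes over 64 s, if anything falls off the work surface, if the arm or the gripper's body presses on something with over 40 N, if the wrist force passes 120 N, or if a joint passes its speed limit or range.

## Working session

There is one attempt and no reset: what is moved stays moved. The work goes in short steps, each a Python script; the robot and the scene stay as the last script left them, time stands still between calls to the robot, and variables do not carry over. Pictures are saved under pics/ and viewed, at most 10 in all, crops included, and the job is handed in when it is done.

```bash
ls; mkdir -p pics; cat > h.py <<'E'
from bench import manip
import numpy as np, cv2
def snap(c,f=None):
    s=manip.snapshot(c)
    if f: cv2.imwrite('pics/'+f,s['pixels'][:,:,::-1])
    return s
def ray(s,uv):
    f=200/np.tan(np.radians(s['fovy'])/2); T=np.array(s['world_to_cam']); R=T[:3,:3]
    d=R.T@np.array([(uv[0]-s['cx'])/f,(uv[1]-s['cy'])/f,1]); return -R.T@T[:3,3],d
def atz(s,uv,z):
    o,d=ray(s,uv); return o+d*(z-o[2])/d[2]
def proj(s,p):
    f=200/np.tan(np.radians(s['fovy'])/2); q=np.array(s['world_to_cam'])@np.r_[p,1]
    return np.array([s['cx']+f*q[0]/q[2],s['cy']+f*q[1]/q[2]])
E
python3 - <<'E'
from h import *
H=dict(lid_top=.168,wing_a=.188,ear_a=.156,gap_a=.15,notch_a=.15,nozzle_a=.096)
for c in('top','side'):
    s=snap(c,c+'1.png'); print(c,s['fovy'],s['cx'],s['cy'],ray(s,(320,200))[0])
    for n,z in H.items():
        for d in manip.boxes_of(c,n)[:4]: print(n,round(d['p'],2),np.round(d['centre'],1),np.round(atz(s,d['centre'],z),4))
print(manip.get_tool_rot(),manip.get_clock())
E
```

```text
pics
top 47.17679188501109 322.1560305550336 199.48914815428307 [0.32944473 0.03340855 1.34141742]
lid_top 0.97 [332.2 162.6] [0.6047 0.0167 0.168 ]
wing_a 0.66 [335.6 162.7] [0.5998 0.0082 0.188 ]
ear_a 0.57 [335.  166.4] [0.5972 0.0091 0.156 ]
gap_a 0.73 [338.3 184.3] [5.502e-01 2.000e-04 1.500e-01]
gap_a 0.32 [436.9 277.8] [ 0.308  -0.2523  0.15  ]
notch_a 0.66 [335.3 162.1] [0.6103 0.0082 0.15  ]
notch_a 0.57 [335.5 184.3] [0.5502 0.0076 0.15  ]
notch_a 0.28 [470.3 227.1] [ 0.4385 -0.3432  0.15  ]
nozzle_a 0.77 [333.1 182.5] [0.5652 0.013  0.096 ]
side 50.725037217982624 316.52660298584 194.7335491517303 [ 0.20372715 -0.89966026  0.66433723]
lid_top 0.6 [349.1 188.6] [ 0.5977 -0.0192  0.168 ]
wing_a 0.89 [348.  187.7] [ 0.5811 -0.0493  0.188 ]
ear_a 0.69 [347.9 184.8] [0.6128 0.0235 0.156 ]
ear_a 0.44 [345.9 218.7] [ 0.541  -0.1353  0.156 ]
gap_a 0.94 [350.2 218.6] [ 0.5547 -0.1291  0.15  ]
gap_a 0.75 [290.9 176. ] [0.487  0.1369 0.15  ]
gap_a 0.48 [270.9 187.2] [0.4174 0.0876 0.15  ]
notch_a 0.71 [348.1 214.4] [ 0.5575 -0.1098  0.15  ]
nozzle_a 0.96 [344.3 217.6] [ 0.579  -0.0386  0.096 ]
nozzle_a 0.21 [347.3 187.5] [0.6526 0.1168 0.096 ]
[ 1.45350705e-01  9.89380196e-01  2.44506074e-05 -1.32175172e-05] 0.7
```

```bash
python3 - <<'E'
import cv2,numpy as np
a=cv2.imread('pics/top1.png')[100:260,230:440];b=cv2.imread('pics/side1.png')[120:280,230:440]
cv2.imwrite('pics/c1.png',np.vstack([cv2.resize(x,None,fx=3.6,fy=3.6,interpolation=cv2.INTER_CUBIC)[:299*2][:, :] for x in(a,b)])[:1152])
cv2.imwrite('pics/ct.png',cv2.resize(a,None,fx=3.7,fy=3.7,interpolation=2)[:600])
E
```

```text
(no output)
```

View pics/top1.png

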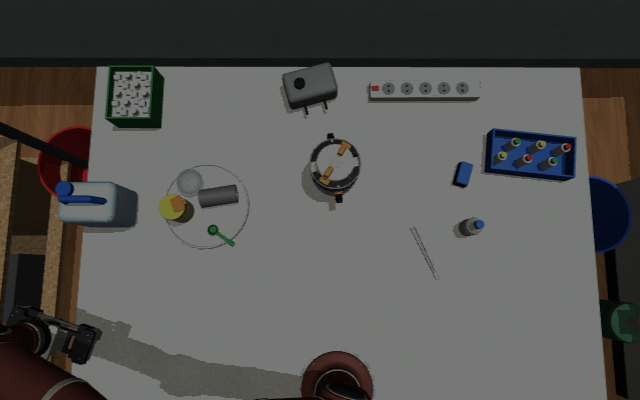

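View pics/side1.png

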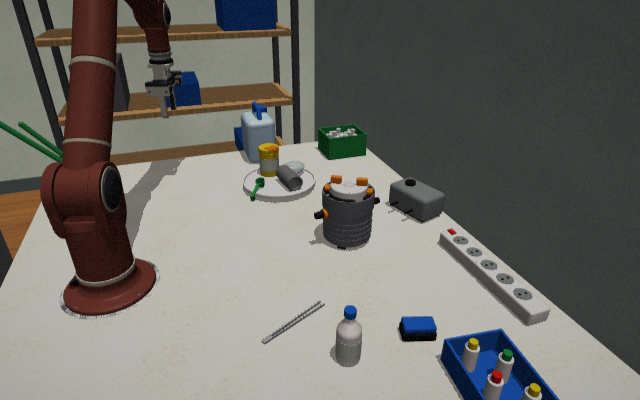

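```bash
cat >> h.py <<'E'
from scipy.spatial.transform import Rotation as Ro
def quat(phi): # tool down, tool y axis along angle phi (world)
    y=np.array([np.cos(phi),np.sin(phi),0]); z=np.array([0,0,-1.]); return Ro.from_matrix(np.c_[np.cross(y,z),y,z]).as_quat()
def phi():
    y=Ro.from_quat(manip.get_tool_rot()).as_matrix()[:,1]; return np.degrees(np.arctan2(y[1],y[0]))
E
python3 - <<'E'
from h import *
s=manip.snapshot('top')
a=atz(s,(330,136),.096);b=atz(s,(339,198),.096);print(a,b,(a+b)/2,np.linalg.norm(a-b))
a=atz(s,(344,148),.188);b=atz(s,(327,176),.188);print(a,b,(a+b)/2,np.linalg.norm(a-b))
print(phi())
p=[.60,.013,.36]
for f in (19,199):
    q=manip.solve_ik(p,quat(np.radians(f))); print(f,None if q is None else np.round(q,3))
    q=manip.solve_ik([.6,.013,.16],quat(np.radians(f))); print(f,None if q is None else np.round(q,3))
E
```

```text
[0.69802904 0.02199883 0.096     ] [ 0.52195209 -0.00328249  0.096     ] [0.60999057 0.00935817 0.096     ] 0.1778826506293288
[ 0.6388242  -0.01351053  0.188     ] [0.56472655 0.03022254 0.188     ] [0.60177538 0.008356   0.188     ] 0.08604093513613538
73.28382277305221
19 [-0.357  0.473  0.509  1.341 -0.228  1.385  0.479]
19 [-0.26   0.615  0.33   1.656 -0.239  0.911  0.493]
199 [-0.635  0.634  1.135  1.35  -0.569  1.503 -2.355]
199 [-0.648  0.86   1.133  1.668 -0.837  1.178 -2.108]
```

```bash
python3 - <<'E'
from h import *
manip.reach([.602,.009,.36],quat(np.radians(109)))
print(np.round(manip.get_joint_positions(),3),manip.get_tcp_pos(),manip.get_clock())
s=snap('wrist','w1.png');print(s['fovy'],ray(s,(320,200)))
H=dict(lid_top=.168,wing_a=.188,ear_a=.156,gap_a=.15,notch_a=.15,nozzle_a=.096)
for n,z in H.items():
    for d in manip.boxes_of('wrist',n)[:4]: print(n,round(d['p'],2),np.round(d['centre'],1),np.round(atz(s,d['centre'],z),4))
E
```

```text
[-0.19   0.451  0.229  1.33  -0.102  1.373  1.942] [0.60197624 0.01027074 0.35974737] 3.4167
63.76625918598345 (array([ 0.53061287, -0.01437503,  0.52593557]), array([ 0.26120088,  0.09154684, -0.96096021]))
lid_top 0.57 [318.  176.2] [0.6021 0.0084 0.168 ]
wing_a 0.71 [320.  178.2] [0.5995 0.0098 0.188 ]
ear_a 0.61 [319.2 178.1] [0.6062 0.0112 0.156 ]
ear_a 0.33 [539.6 187.7] [0.5316 0.262  0.156 ]
gap_a 0.66 [334.3 135.5] [0.5544 0.0117 0.15  ]
notch_a 0.72 [329.9 135.1] [0.5556 0.0068 0.15  ]
nozzle_a 0.88 [327.8 136.6] [0.5619 0.0078 0.096 ]
nozzle_a 0.63 [571.8 229.5] [0.5712 0.3813 0.096 ]
```

View pics/w1.png

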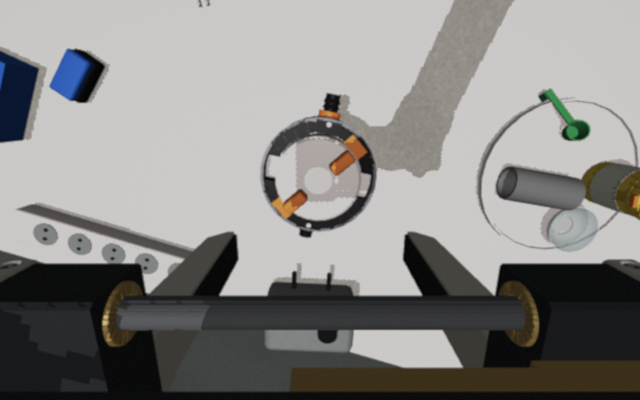

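```bash
python3 - <<'E'
import cv2
a=cv2.imread('pics/w1.png')[85:245,240:400]
cv2.imwrite('pics/w1c.png',cv2.resize(a,(592,592),interpolation=2))
E
```

```text
(no output)
```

View pics/w1c.png

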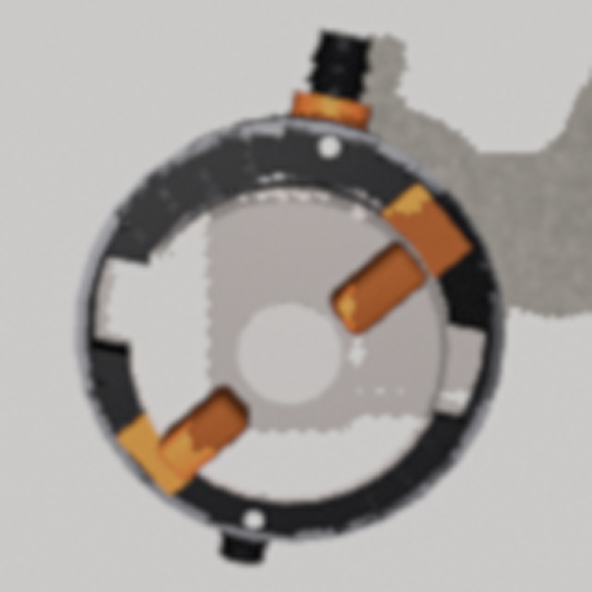

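```bash
cat > m.py <<'E'
from h import *
def pair(s,a,b,z,n):
    a=atz(s,a,z);b=atz(s,b,z);d=a-b
    print(n,np.round((a+b)[:2]/2,4),'sep',round(np.linalg.norm(d),4),'ang',round(np.degrees(np.arctan2(d[1],d[0])),1))
E
python3 - <<'E'
from m import *
s=manip.snapshot('wrist')
c=lambda u,v:(240+u/3.7,85+v/3.7)
pair(s,c(329,147),c(254,519),.15,'dots')
pair(s,c(446,216),c(146,465),.156,'ears')
pair(s,c(470,370),c(104,302),.15,'gaps')
pair(s,c(416,255),c(172,450),.188,'wings')
E
```

```text
dots [0.6068 0.0091] sep 0.1246 ang -172.2
ears [0.6063 0.0096] sep 0.1249 ang 149.3
gaps [0.6055 0.0082] sep 0.12 ang 98.3
wings [0.6028 0.0084] sep 0.0917 ang 148.3
```

```bash
python3 - <<'E'
from m import *
j=np.array(manip.get_joint_positions()); j[6]-=np.pi/2; manip.move_j(list(j))
print(phi(),manip.get_tcp_pos())
manip.movel([.605,.009,.28]); print(manip.get_tcp_pos(),phi(),manip.get_clock())
s=snap('wrist','w2.png'); T=proj(s,[.606,.009,.16]);print(T)
x,y=int(T[0])-110,max(0,int(T[1])-110);print(x,y)
cv2.imwrite('pics/w2c.png',cv2.resize(s['pixels'][y:y+220,x:x+220,::-1],None,fx=2.7,fy=2.7,interpolation=2))
E
```

```text
19.04517581030008 [0.60198933 0.00910767 0.35997054]
[0.6055796  0.00895198 0.28084232] 19.017569864249893 5.9
[321.04246835 192.43199158]
211 82
```

View pics/w2c.png

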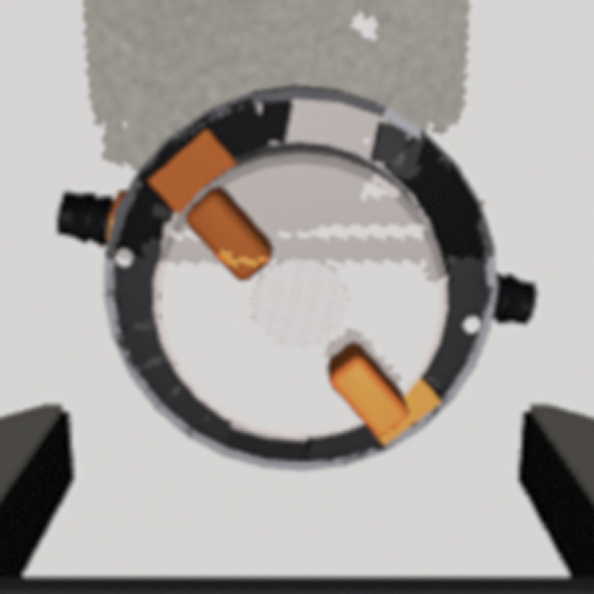

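```bash
python3 - <<'E'
from m import *
s=manip.snapshot('wrist')
c=lambda u,v:(211+u/2.7,82+v/2.7)
pair(s,c(124,257),c(472,324),.15,'dots')
pair(s,c(178,155),c(411,421),.156,'ears')
pair(s,c(208,203),c(389,427),.188,'wings outer')
s=manip.snapshot('top')
print(atz(s,(335,164),.15))
E
```

```text
dots [0.6074 0.0092] sep 0.1254 ang -172.2
ears [0.607  0.0096] sep 0.1247 ang 149.4
wings outer [0.6075 0.0099] sep 0.0918 ang 146.9
[0.60511767 0.00895717 0.15      ]
```

```bash
cat >> h.py <<'E'
def turn(deg):
    j=np.array(manip.get_joint_positions()); j[6]+=np.radians(deg); manip.move_j(list(j))
def st(n=''):
    print(n,'t%.2f phi%.1f'%(manip.get_clock(),phi()),np.round(manip.get_tcp_pos(),4),'F',np.round(manip.get_ft_force(),2),'M',np.round(manip.get_ft_torque(),3),flush=True)
E
python3 - <<'E'
from h import *
manip.gripper_to(.056)
st(manip.get_gripper_width())
manip.movel([.607,.0095,.20],velocity=.1); st()
print(manip.movel([.607,.0095,.1705],velocity=.03,guard=2.5)); st()
for d in(-10,-5,-3,-3,-3,-3,-3): turn(d); st()
s=snap('wrist','w3.png')
E
```

```text
0.05600514112395596 t6.83 phi19.0 [0.605  0.009  0.2799] F [ 0.48  0.35 -0.8 ] M [ 0.017  0.065 -0.002]
 t7.78 phi19.0 [0.6076 0.0094 0.2007] F [ 0.48 -0.04 -0.27] M [-0.051  0.04  -0.01 ]
False
 t8.92 phi19.0 [0.6072 0.0095 0.1708] F [0.06 0.47 0.19] M [-0.05   0.058  0.004]
 t9.21 phi9.2 [0.6073 0.0095 0.171 ] F [ 0.25  0.52 -0.7 ] M [ 0.014  0.055 -0.04 ]
 t9.46 phi4.4 [0.6073 0.0095 0.171 ] F [ 0.48 -0.18 -0.21] M [-0.061  0.059  0.022]
 t9.71 phi1.6 [0.6073 0.0094 0.171 ] F [0.06 0.05 0.36] M [-0.083  0.092 -0.065]
 t9.96 phi-1.3 [0.6073 0.0094 0.171 ] F [-0.44 -0.46  0.02] M [-0.074  0.012  0.048]
 t10.21 phi-4.1 [0.6073 0.0094 0.171 ] F [ 0.99 -0.48  0.38] M [-0.109  0.056 -0.031]
 t10.46 phi-7.0 [0.6073 0.0094 0.171 ] F [-0.68 -0.39 -0.09] M [-0.022  0.094 -0.024]
 t10.71 phi-9.9 [0.6072 0.0094 0.171 ] F [-0.1   0.3   0.96] M [-0.069  0.047 -0.037]
```

```bash
python3 - <<'E'
from h import *
for i in range(12): turn(-3)
st()
def mz(): return np.mean([manip.get_ft_torque()[2] for _ in range(5)])
while phi()>-49: turn(-1.5); print(round(phi(),1),round(mz(),3))
st()
s=snap('wrist','w4.png'); T=proj(s,[.607,.0095,.16]);print(T)
x,y=int(T[0])-110,max(0,int(T[1])-110);print(x,y)
cv2.imwrite('pics/w4c.png',cv2.resize(s['pixels'][y:y+220,x:x+220,::-1],None,fx=2.7,fy=2.7,interpolation=2))
E
```

```text
t13.76 phi-44.3 [0.6072 0.0094 0.1711] F [0.34 1.1  0.97] M [-0.006  0.148 -0.015]
-45.8 -0.042
-47.2 -0.074
-48.6 -0.017
-50.1 0.018
 t14.76 phi-50.1 [0.6072 0.0093 0.1711] F [-0.14 -0.18  0.87] M [-0.082  0.167  0.018]
[320.56954668 238.27929263]
210 128
```

View pics/w4c.png

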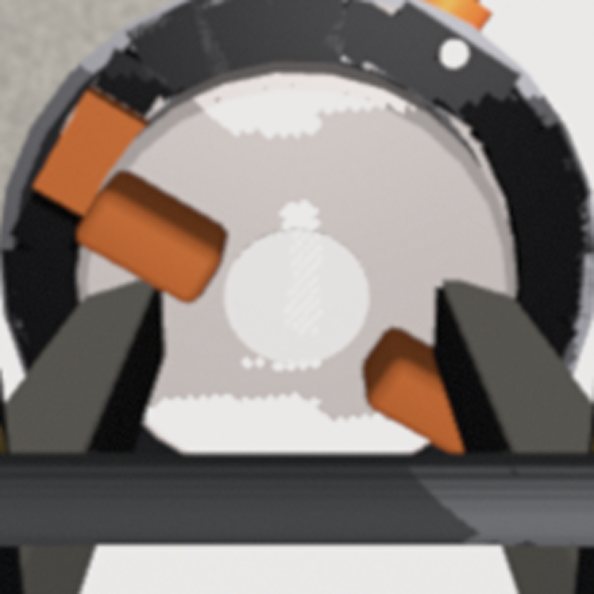

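```bash
python3 - <<'E'
from h import *
def mz(): return np.mean([manip.get_ft_torque()[2] for _ in range(8)])
p=None
from m import pair
def lidang(s):
    # orange blobs in fixed window, report area & centroid of upper-left ear/wing
    hsv=cv2.cvtColor(s['pixels'],cv2.COLOR_RGB2HSV); m=cv2.inRange(hsv,(5,120,60),(22,255,255)); m[:, :210]=0; m[:150]=0; m[:, 300:]=0; m[300:]=0
    ys,xs=np.nonzero(m); return len(xs),round(xs.mean(),1),round(ys.mean(),1)
for i in range(5):
    s=manip.snapshot('wrist'); print(round(phi(),1),round(mz(),3),lidang(s))
    if i<4: turn(-1)
st()
s=snap('wrist','w5.png')
cv2.imwrite('pics/w5c.png',cv2.resize(s['pixels'][128:348,210:430,::-1],None,fx=2.7,fy=2.7,interpolation=2))
E
```

```text
-50.1 -0.031 (2594, np.float64(256.3), np.float64(203.2))
-51.1 0.021 (2601, np.float64(255.6), np.float64(204.1))
-52.1 -0.046 (2588, np.float64(255.5), np.float64(204.5))
-53.1 -0.006 (2565, np.float64(255.6), np.float64(204.8))
-54.0 0.074 (2537, np.float64(255.5), np.float64(205.4))
 t16.06 phi-54.0 [0.6072 0.0093 0.1711] F [-0.65  0.3   0.12] M [-0.054  0.158  0.074]
```

View pics/w5c.png

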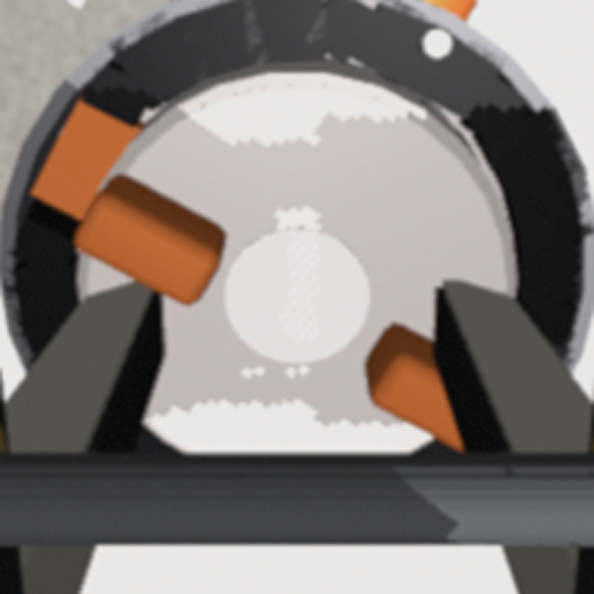

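```bash
python3 - <<'E'
from h import *
a,b=[cv2.imread('pics/'+n)[110:340,200:440] for n in('w3.png','w5.png')]
cv2.imwrite('pics/cmp.png',np.hstack([cv2.resize(x,(400,383),interpolation=2) for x in(a,b)]))
s=manip.snapshot('wrist')
d=atz(s,(210+437/2.7,128+44/2.7),.15)-[.607,.0095,.15]
print(d,np.degrees(np.arctan2(d[1],d[0])),np.linalg.norm(d)); 
for z in(.156,.146):
    d=atz(s,(210+57/2.7,128+145/2.7),z)-[.607,.0095,z]; print(z,np.degrees(np.arctan2(d[1],d[0])),np.linalg.norm(d))
    a=atz(s,(210+225/2.7,128+295/2.7),z+.012);b=atz(s,(210+370/2.7,128+295/2.7),z+.012);print('disc',np.linalg.norm(a-b))
for c in('side',):
    s=snap(c,'s2.png'); cv2.imwrite('pics/s2c.png',cv2.resize(s['pixels'][150:260,280:420,::-1],None,fx=5,fy=5,interpolation=2))
E
```

```text
[0.06132983 0.00788621 0.        ] 7.327274272838491 0.06183478330491848
0.156 93.03140691976324 0.06159042964047769
disc 0.0304258082193063
0.146 96.18809185551508 0.06283357362547405
disc 0.03222287440001412
```

View pics/cmp.png

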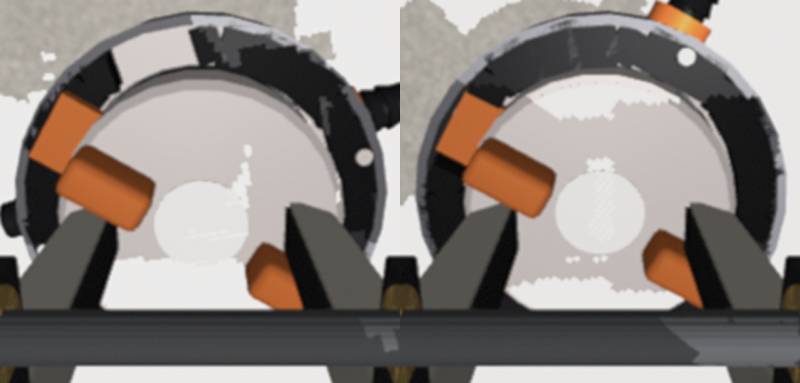

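View pics/s2c.png

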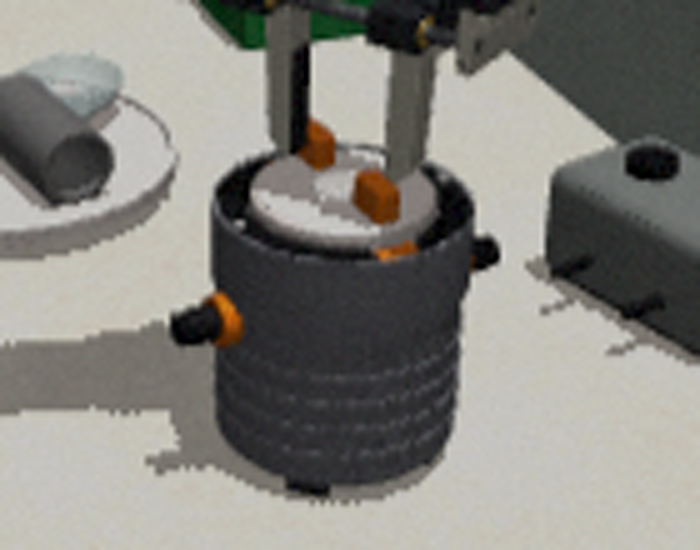

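```bash
python3 - <<'E'
from h import *
F=lambda: np.mean([manip.get_ft_force() for _ in range(8)],0).round(2)
turn(1.5); print(F())
manip.movel([.607,.0095,.1605],velocity=.04,guard=8);print(F())
for z in(.158,.156,.1545,.1535,.1525,.152):
    g=manip.movel([.607,.0095,z],velocity=.02,guard=8); f=F(); print(z,g,manip.get_tcp_pos()[2].round(4),f)
    if f[2]>8.8: break
st()
E
```

```text
[ 0.12  0.23 -0.12]
[ 0.79 -0.54 -0.24]
0.158 False 0.1584 [0.61 0.17 0.35]
0.156 False 0.1566 [-0.95  0.43  3.98]
0.1545 False 0.1552 [-0.95  0.04  6.12]
0.1535 False 0.1545 [-0.66 -0.61  6.54]
0.1525 False 0.1537 [-1.18 -0.05  8.42]
0.152 False 0.1533 [-1.7  -0.15  8.96]
 t18.40 phi-52.6 [0.6074 0.0095 0.1533] F [-1.7  -0.15  8.96] M [ 0.027  0.467 -0.002]
```

```bash
cat > t.py <<'E'
from h import *
import sys
zc=float(sys.argv[1]); end=float(sys.argv[2]); step=float(sys.argv[3]); lim=float(sys.argv[4])
p0=phi(); q=np.array(manip.solve_ik([.607,.0095,zc],quat(np.radians(p0))))
print(np.round(q-manip.get_joint_positions(),3))
a=0
while p0-a>end:
    a+=step; j=q.copy(); j[6]-=np.radians(a); manip.move_j(list(j))
    f=np.mean([manip.get_ft_force() for _ in range(5)],0); m=np.mean([manip.get_ft_torque()[2] for _ in range(5)])
    print('%.1f F %s mz %.3f z %.4f'%(phi(),np.round(f,1),m,manip.get_tcp_pos()[2]))
    if abs(m)>lim or f[2]>12 or f[2]<7 or np.hypot(*f[:2])>6: print('STOP'); break
st()
E
python3 t.py .152 -80 3 .2
```

```text
[ 0.     0.002 -0.     0.001 -0.    -0.     0.   ]
-55.6 F [-1.5 -0.4  8.3] mz -0.044 z 0.1534
-58.6 F [-1.2 -0.1  7.8] mz -0.015 z 0.1535
-61.6 F [-1.  -1.1  7.9] mz -0.078 z 0.1535
-64.6 F [-0.2  0.6  8.9] mz -0.059 z 0.1535
-67.6 F [-1.5 -0.   8.6] mz -0.052 z 0.1536
-70.6 F [0.4 0.  7.7] mz -0.095 z 0.1536
-73.6 F [-0.4 -0.2  8. ] mz -0.019 z 0.1536
-76.6 F [-0.   0.5  8.7] mz -0.088 z 0.1536
-79.6 F [-0.3  0.7  8. ] mz -0.066 z 0.1536
-82.6 F [ 0.2 -0.   7.7] mz -0.146 z 0.1536
 t20.90 phi-82.6 [0.6085 0.0093 0.1536] F [ 0.24 -0.01  7.72] M [-0.028  0.118 -0.146]
```

```bash
cat > c.py <<'E'
from h import *
def org(im,x0,x1,y0,y1):
    m=cv2.inRange(cv2.cvtColor(im[y0:y1,x0:x1],cv2.COLOR_BGR2HSV),(5,120,50),(22,255,255)); n,_,s,c=cv2.connectedComponentsWithStats(m)
    return [(int(s[i,4]),(c[i]+[x0,y0]).round(1).tolist()) for i in range(1,n) if s[i,4]>4]
snap('side','sn.png'); 
for f in('side1.png','s2.png','sn.png'):
    im=cv2.imread('pics/'+f); print(f,'nut',org(im,312,332,203,225),'lid',org(im,325,385,165,203))
s=snap('wrist','wn.png'); im=s['pixels']
for n,z in(('ear_a',.144),('wing_a',.176),('nozzle_a',.096),('notch_a',.15)):
    for d in manip.boxes_of('wrist',n)[:3]:
        v=atz(s,d['centre'],z)-[.607,.0095,z]; print(n,round(d['p'],2),np.round(d['centre']),'r %.3f ang %.1f'%(np.hypot(*v[:2]),np.degrees(np.arctan2(v[1],v[0]))))
g=cv2.cvtColor(im,cv2.COLOR_RGB2GRAY)
# white dot: template bright spot vs surrounding ring, near r 55..66 of axis
best=[]
for a in np.arange(0,360,1.):
    for r in(.058,.060,.062,.064):
        P=lambda rr,aa: proj(s,[.607+rr*np.cos(np.radians(aa)),.0095+rr*np.sin(np.radians(aa)),.15])
        pts=[P(r,a)]+[P(r,a+9),P(r,a-9)]
        if all(5<u<635 and 5<v<395 for u,v in pts):
            I=[float(g[int(round(v))-1:int(round(v))+2,int(round(u))-1:int(round(u))+2].mean()) for u,v in pts]
            best.append((I[0]-max(I[1:]),a,r))
print('dots',sorted(best)[::-1][:5])
E
python3 c.py
```

```text
side1.png nut [(49, [325.1, 213.4])] lid [(83, [335.8, 178.9]), (86, [361.7, 181.2]), (34, [327.1, 187.1]), (47, [369.3, 190.7])]
s2.png nut [(50, [325.1, 213.5])] lid [(49, [343.2, 178.9]), (75, [354.9, 188.9]), (19, [358.8, 199.8])]
sn.png nut [(52, [325.1, 213.7])] lid [(49, [349.0, 179.4]), (53, [349.0, 191.0])]
ear_a 0.81 [319. 226.] r 0.010 ang 10.2
wing_a 0.7 [320. 224.] r 0.023 ang 7.1
nozzle_a 0.96 [319. 157.] r 0.043 ang 8.3
notch_a 0.68 [319. 221.] r 0.015 ang 9.0
notch_a 0.59 [320. 157.] r 0.051 ang 7.6
dots [(201.77777777777777, np.float64(188.0), 0.064), (201.77777777777777, np.float64(187.0), 0.064), (198.77777777777777, np.float64(189.0), 0.064), (195.77777777777777, np.float64(188.0), 0.062), (190.22222222222223, np.float64(187.0), 0.062)]
```

```bash
python3 t.py .152 -134 3 .25 | grep -v '^-[89]'; python3 c.py | grep -E 'sn|dots'
```

```text
[-0.     0.002 -0.     0.002  0.     0.    -0.   ]
-100.6 F [-0.4  0.7  8.2] mz -0.067 z 0.1536
-103.6 F [ 0.2 -0.4  7.5] mz -0.062 z 0.1536
-106.6 F [-1.4  0.2  7.9] mz -0.099 z 0.1536
-109.6 F [-0.7 -0.5  8.3] mz -0.091 z 0.1536
-112.6 F [-0.6  0.3  7.4] mz -0.019 z 0.1536
-115.6 F [ 0.4 -1.4  7.2] mz -0.124 z 0.1536
-118.6 F [ 0.5 -0.7  8. ] mz -0.050 z 0.1536
-121.6 F [-0.1 -0.7  8.1] mz -0.088 z 0.1536
-124.6 F [ 0.  -0.2  8.3] mz -0.030 z 0.1536
-127.6 F [-0.2  0.5  8.5] mz -0.045 z 0.1536
-130.6 F [-0.1  0.5  7.5] mz -0.079 z 0.1536
-133.6 F [-0.5 -0.2  8.1] mz -0.076 z 0.1536
-136.6 F [ 0.3 -0.5  8.5] mz -0.076 z 0.1536
 t25.70 phi-136.6 [0.6083 0.0093 0.1536] F [ 0.27 -0.5   8.49] M [-0.053  0.255 -0.076]
sn.png nut [(50, [325.1, 213.5])] lid [(79, [359.2, 182.0]), (51, [336.3, 188.4])]
dots [(188.55555555555557, np.float64(9.0), 0.062), (187.55555555555554, np.float64(8.0), 0.062), (186.66666666666669, np.float64(7.0), 0.062), (180.77777777777777, np.float64(8.0), 0.064), (178.44444444444446, np.float64(9.0), 0.064)]
```

```bash
sed -i 's/range(5)\],0); m=/range(5)],0); m=/; s/\[2\] for _ in range(5)/[2] for _ in range(12)/' t.py; python3 t.py .152 -143.5 0.8 .18; python3 c.py | grep -E 'sn|dots|wing'
```

```text
[-0.     0.002 -0.     0.002 -0.    -0.    -0.   ]
-137.4 F [-0.5 -0.7  6.7] mz 0.020 z 0.1536
STOP
 t26.25 phi-137.4 [0.6084 0.0093 0.1536] F [-0.45 -0.66  6.68] M [0.034 0.308 0.02 ]
sn.png nut [(50, [325.1, 213.5])] lid [(78, [359.3, 182.0]), (48, [335.7, 188.5])]
wing_a 0.82 [323. 224.] r 0.022 ang -49.3
dots [(189.22222222222223, np.float64(9.0), 0.062), (188.22222222222223, np.float64(7.0), 0.062), (187.55555555555554, np.float64(8.0), 0.062), (186.11111111111111, np.float64(8.0), 0.064), (184.33333333333334, np.float64(6.0), 0.062)]
```

Just a force-noise stop; loosen that threshold and continue.

```bash
sed -i 's/f\[2\]<7/f[2]<5.5/' t.py; python3 t.py .1517 -143 0.8 .2; python3 c.py | grep -E 'sn|dots'
python3 - <<'E'
import cv2
a=cv2.imread('pics/wn.png')
cv2.imwrite('pics/wnc.png',cv2.resize(a[110:340,200:440],None,fx=2.6,fy=2.6,interpolation=2))
E
```

```text
[ 0.     0.002 -0.001  0.003 -0.    -0.001  0.   ]
-138.2 F [-0.5  0.3  8.5] mz 0.048 z 0.1534
-139.0 F [ 0.1 -0.5  8.6] mz 0.075 z 0.1533
-139.8 F [-0.4 -0.7  8.4] mz 0.069 z 0.1533
-140.6 F [-0.8 -0.   7.7] mz 0.045 z 0.1534
-141.4 F [-0.7 -0.1  7.9] mz 0.069 z 0.1533
-142.2 F [0.  0.2 7.8] mz 0.050 z 0.1534
-143.0 F [-0.4  0.4  7.9] mz 0.120 z 0.1533
-143.8 F [ 1.2 -0.6  8.1] mz 0.141 z 0.1533
 t28.55 phi-143.8 [0.6083 0.0093 0.1533] F [ 1.25 -0.65  8.09] M [-0.034  0.242  0.141]
sn.png nut [(50, [325.1, 213.5])] lid [(83, [359.9, 182.6]), (47, [334.7, 187.6])]
dots [(191.44444444444443, np.float64(9.0), 0.062), (190.33333333333334, np.float64(7.0), 0.062), (189.8888888888889, np.float64(8.0), 0.062), (186.33333333333331, np.float64(8.0), 0.064), (185.33333333333334, np.float64(7.0), 0.064)]
```

View pics/wnc.png

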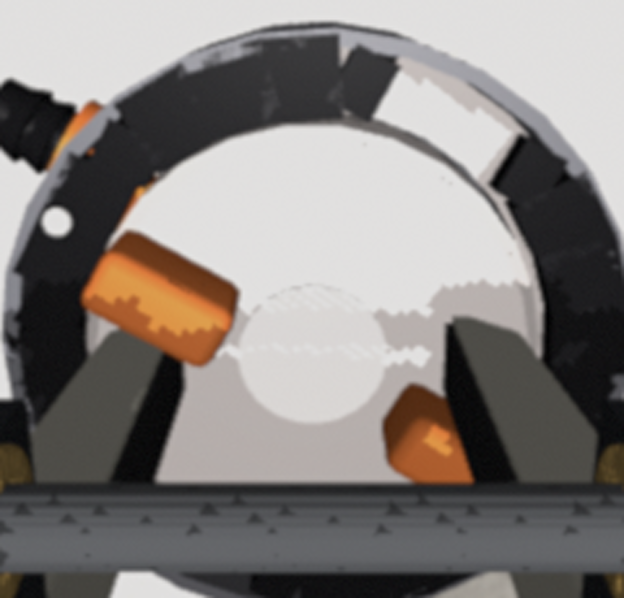

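```bash
cat > w.py <<'E'
from h import *
def wing(s,z,c=(.607,.0095)):
    # orange in lid area: fit model: maximise overlap of wing top rectangles (20..48 x +-7) minus flanks
    m=cv2.inRange(cv2.cvtColor(s['pixels'],cv2.COLOR_RGB2HSV),(5,120,50),(22,255,255))
    best=[]
    for a in np.arange(0,180,.5):
        n=h=0
        for r in np.linspace(-.046,.046,47):
            if abs(r)<.022: continue
            for t,w in((-.006,1),(-.003,1),(0,1),(.003,1),(.006,1),(-.0095,-1),(.0095,-.0)):
                e=np.radians(a);p=proj(s,[c[0]+r*np.cos(e)-t*np.sin(e),c[1]+r*np.sin(e)+t*np.cos(e),z])
                u,v=int(p[0]),int(p[1])
                if 0<=u<640 and 0<=v<400: h+=w*(m[v,u]>0)
        best.append((h,a))
    best.sort(reverse=True); return best[:4]
E
python3 - <<'E'
from w import *
s=manip.snapshot('wrist')
for p in((108,265),(220,330)):
    v=atz(s,(200+p[0]/2.6,110+p[1]/2.6),.173)-[.6075,.0093,.173]; print(v,np.degrees(np.arctan2(v[1],v[0])))
v=atz(s,(200+57/2.6,110+222/2.6),.15)-[.6075,.0093,.15]; print('dot',np.degrees(np.arctan2(v[1],v[0])),np.hypot(*v[:2]))
for z in(.173,.17): print(wing(s,z))
t=manip.snapshot('top'); print(wing(t,.173))
E
```

```text
[0.04652442 0.0008708  0.        ] 1.072283795614793
[ 0.02253723 -0.00074043  0.        ] -1.8817037290026095
dot 8.25860307955815 0.06129996185613944
[(np.float64(83.0), np.float64(0.0)), (np.float64(81.0), np.float64(1.0)), (np.float64(81.0), np.float64(0.5)), (np.float64(80.0), np.float64(1.5))]
[(np.float64(89.0), np.float64(2.0)), (np.float64(89.0), np.float64(1.5)), (np.float64(88.0), np.float64(1.0)), (np.float64(87.0), np.float64(2.5))]
[(np.float64(72.0), np.float64(12.0)), (np.float64(72.0), np.float64(11.5)), (np.float64(71.0), np.float64(16.0)), (np.float64(71.0), np.float64(15.5))]
```

```bash
python3 - <<'E'
from h import *
turn(1.2)
F=lambda: np.mean([manip.get_ft_force() for _ in range(8)],0).round(2)
for z in(.153,.154,.155,.156,.157,.1585,.160):
    manip.movel([.607,.0095,z],velocity=.02); print(z,manip.get_tcp_pos()[2].round(4),F())
st()
from w import wing
s=manip.snapshot('wrist')
print(wing(s,.1775))
E
```

```text
0.153 0.1544 [-0.31 -0.05  6.99]
0.154 0.1552 [ 1.84 -0.7   6.23]
0.155 0.156 [ 0.71 -0.82  5.93]
0.156 0.1565 [ 2.72 -1.06  4.44]
0.157 0.1569 [2.6  0.05 3.88]
0.1585 0.1579 [ 0.06 -0.32  2.29]
0.16 0.1593 [0.09 0.25 0.04]
 t30.95 phi-142.6 [0.6061 0.0096 0.1593] F [0.09 0.25 0.04] M [ 0.081  0.128 -0.004]
[(np.float64(88.0), np.float64(1.0)), (np.float64(85.0), np.float64(1.5)), (np.float64(85.0), np.float64(0.5)), (np.float64(82.0), np.float64(2.0))]
```

```bash
python3 - <<'E'
from h import *
from w import wing
turn(4)
p=manip.get_tcp_pos(); manip.movel([p[0],p[1],.30],velocity=.1)
st()
s=snap('wrist','wf.png')
for z in(.1775,): print(wing(s,z,(.607,.0093)))
manip.movel([.52,.0095,.33],velocity=.1)
s=snap('wrist','wf2.png'); print(wing(s,.1775,(.607,.0093)))
E
python3 c.py | grep -E 'side1|s2|sn|dots|nozz'
```

```text
t32.81 phi-138.6 [0.6056 0.0096 0.2992] F [-0.12 -0.39 -0.78] M [0.032 0.128 0.018]
[(np.float64(120.0), np.float64(6.0)), (np.float64(118.0), np.float64(5.0)), (np.float64(117.0), np.float64(6.5)), (np.float64(117.0), np.float64(5.5))]
[(np.float64(122.0), np.float64(6.0)), (np.float64(121.0), np.float64(7.0)), (np.float64(121.0), np.float64(6.5)), (np.float64(119.0), np.float64(5.5))]
side1.png nut [(49, [325.1, 213.4])] lid [(83, [335.8, 178.9]), (86, [361.7, 181.2]), (34, [327.1, 187.1]), (47, [369.3, 190.7])]
s2.png nut [(50, [325.1, 213.5])] lid [(49, [343.2, 178.9]), (75, [354.9, 188.9]), (19, [358.8, 199.8])]
sn.png nut [(51, [325.1, 213.6])] lid [(81, [360.2, 181.1]), (82, [337.3, 186.0])]
nozzle_a 0.81 [298.  97.] r 0.049 ang -102.0
dots [(170.77777777777777, np.float64(8.0), 0.062), (163.66666666666666, np.float64(7.0), 0.062), (162.77777777777777, np.float64(9.0), 0.062), (154.44444444444446, np.float64(188.0), 0.062), (152.2222222222222, np.float64(8.0), 0.06)]
```

Lid at about 6–7° against the nozzle line at 8°, sprung up to locked height, and the filter has not moved. Handing in.

```bash
python3 -c "
from bench import manip
print(manip.hand_in())"
```

```text
the job is handed in; nothing more can be done
None
```

The lid is turned into the gaps, pressed down, given its quarter turn and sprung up locked, with its wings within about 2° of the nozzle line, the filter not measurably moved and the arm clear. I handed it in at about 34 s, and the hand-in returned no verdict.

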